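# Set the regulator sleeve to 4 and open its toggle valve

## Task

Turn the scale sleeve of the white pressure regulator unit until it clicks in with its bar over value 4 (the ticks count 0 to 6 from left to right seen from the robot; 0 and 5 are the long ones). Only then flip the toggle valve next to it fully over, away from the robot, to let the pressure in. Leave the two small loose parts on the unit and the wrench beside it where they are.

Things in the scene. Friction and masses are not known exactly. Their poses are not given: they have to be found in the camera images.
- unit: pressure regulator unit: low white housing fixed to the bench, 200 (x) x 280 (y) x 40 mm high. Origin: centre of its underside on the bench. Its front (small dark display) is at its -x, towards the robot; its +y is left seen from the robot. On the flat deck: sleeve axis at (0, 50) mm in a flat white scale disc, toggle valve at (0, -85), fixed brass plug (radius 14, 24 high) at (75, 75)
- sleeve_axis (a point): point on the sleeve's upright turning axis at deck height (40 mm above the bench). The sleeve is a knurled steel drum, radius 33 mm (38 at its foot), top 39 mm above the deck, with one straight level bar sticking out radially: 10 mm thick, centre line 20 mm above the deck. The deck under the bar is free: a fingertip 10 mm above the deck meets the bar side-on
- bar_end (a point): centre of the black ball (22 mm diameter) at the end of the sleeve's bar, 82 mm from the axis and 60 mm above the bench; it turns with the sleeve. The bar is the pointer: it lies above the tick it is set to
- scale_zero (a point): middle of the tick for value 0, on the deck 68 mm from the axis. Seven black ticks, 20 degrees apart about the axis, are values 0 to 6 from left to right seen from the robot; 0 and 5 are long (34 mm), the rest short (20 mm). In the unit's frame value v lies at 120 + 20 v degrees counter-clockwise from its +x, so value 3 points straight to the front (-x)
- sleeve (a joint): sleeve angle, rad: 0 at value 0, growing counter-clockwise from above, 0.349 a value (4 is 1.396). A click spring engages at each value and holds it: leaving a click takes about 3 N sideways on the bar 66 mm from the axis; past half way it jumps to the next by itself. Stops 0.1 beyond 0 and 6. Starts clicked in at 0, 1, 2 or 3
- toggle_tip (a point): centre of the black ball (26 mm diameter) on the toggle valve's lever. The lever is 55 mm long, pivots 62 mm above the bench on a steel block (70 x 50 mm, top 65 mm above the bench) and swings in the unit's x-z plane. The ball's centre is about 110 mm above the bench at both ends of the swing, 117 mm half way
- toggle (a joint): angle of the toggle lever, rad: 0 leaning to the front (towards the robot, ball 26 mm in front of the pivot; closed), 1.0 leaning fully to the back (ball 26 mm behind the pivot; open). It stays where it is left; about 1.2 N at the ball moves it. Starts between 0 and 0.15
- weight: bystander: brass knobbed weight, diameter 38, height 30 mm, loose on the unit's deck behind and between sleeve and toggle; origin at its underside's centre
- adapter: bystander: steel stepped adapter, diameter 26, height 28 mm, loose on the unit's deck in its back left corner; origin at its underside's centre
- wrench: bystander: steel wrench, 170 mm long, lying beside the unit's left side; origin at its middle

How it is judged:
By the outcome, as a careful person would: the job done as asked, in the order asked, and still so for the second after the job is handed in, with the robot touching nothing.
It also fails if it takes over 64 s, if anything falls off the work surface, if the arm or the gripper's body presses on something with over 40 N, if the wrist force passes 120 N, or if a joint passes its speed limit or range.

## Robot

A 7-joint arm with a two-finger parallel gripper is mounted at the origin on the work surface. World frame = base frame: x ahead of the robot, y to its left, z up, the work surface at z = 0. Lengths are in m, angles in rad, forces in N, time in s.
With the tool pointing down it reaches from about 0.4 to 0.85 m from the base axis. Payload 10.4 kg.
Tool frame: the origin (TCP) lies midway between the tips of the shut fingers; the grasp point (between the pads) lies 19 mm behind it; z points along the fingers, x is the direction in which the jaws open and shut, and the axes are right-handed (so a half turn about z gives the same grasp; the last joint's range is limited). The gripper opens to 85 mm and grips with 20 to 120 N. Pads are 22 mm wide; open, the fingers measure 114 mm over their backs; the gripper's body (76 mm by 85 mm) begins 54 mm behind the grasp point. The pads swing forward as they close: fully open they stand 13 mm farther back than shut.
Start: joints at [1.139, 0.332, -0.065, 1.46, 0.022, 1.35, -0.088], TCP at [0.248, -0.574, 0.208] pointing down, gripper open.
Joint ranges: [-2.6, 2.6], [-0.5, 2.12], [-1.47, 1.34], [0.16, 2.42], [-1.27, 4.41], [0.06, 2.06], [-2.6, 2.6]. Speed limits (rad/s): [2.22, 2.22, 2.79, 2.79, 3.14, 3.14, 3.14].

## Interface

Orientations are given as a unit quaternion [x, y, z, w].
In Python, from workcell import manip, cams gives the robot as it stands.
- The arm moves only by the tool move_arm, never from a script. Its argument "moves" is a list of rows, each a list of 7 numbers: the turn, a rotation vector about the tool's x, y, z in degrees, then the shift along the tool's x, y, z in m, then the finger opening in m, from 0 to 0.0854. A call has 1 to 10 rows; each row is the pose to reach, as a shift and turn from the pose commanded when the call began, along the tool's axes at that moment; what a row does not reach only later rows make up. A row lasts 1/10 s, in which the tool goes at most 50 mm and 8.59 degrees, less where a joint would pass 70% of its speed; a pose out of reach is approached as far as the arm can. A call with a gripper value outside its range is refused whole. The fingers move at their own pace and stop on an object; "grip_force" is the grip in N (left out, the last holds). Time passes only in rows, so rows that repeat a pose let the fingers close. It gives the time, the measured TCP pose, the force and the opening at its end, in the units of the state.
- manip.get_obs(): the state, without advancing time (a new reading comes with each control period).
- cams.camera(name): name is "scene" or "top"; returns the picture (480x640x3 uint8, red, green, blue); there is no depth.
- cams.camera_params(name): a dict with "fx", "fy", "cx", "cy" (pixels), "dist_coeffs" ([k1, k2, p1, p2, k3] as OpenCV has them; the pictures are not rectified), "xyz" and "rotation" of the camera in the world. Camera axes: x right, y up, looking along -z (the intrinsics and any distortion apply to the point x, -y, -z); pixel columns grow to the right and rows downward; lengths in m; the calibration is good to about 2 mm. A picture is of the moment at which its call begins. camera_params takes no time and is no camera call.
- manip.hand_in(): hands the job in, once; it reports no verdict.
The state is a dict: "clock": time; "joint_pos": joint angles; "joint_velocities": joint speeds; "tau": joint torques, N m; "position": TCP position; "ee_rot": TCP orientation; "ft_force": force on the tool from outside, world axes, zero at the start; "torque": the same for the moment, N m; "grip_width": opening from 0.0 (shut) to 1.0 (fully open).
Only numpy, scipy, OpenCV 4.12 (cv2) and the standard library are available. Lean on these libraries where they do the work, as an engineer would, in place of code of your own. Each camera call takes 0.05 s, during which the arm holds its last target. There are 200 camera calls.

## Working session

There is one attempt and no reset: what is moved stays moved. The work goes in short steps, Python scripts to look and compute and a tool call to move; the robot and the scene stay as the last step left them, time stands still between calls to the robot, and variables do not carry over. Pictures are saved under pics/ and viewed, about 8 in all and at most 12, crops included, and the job is handed in when it is done.

Besides the shell and the picture viewer there is one more tool, called after "Emit:" as name(argument=value, ...) on one line, values as JSON. move_arm: Moves the arm, as the interface text tells. Its arguments: {"type":"object","properties":{"moves":{"type":"array","items":{"type":"array","items":{"type":"number"}}},"grip_force":{"type":"number"}},"required":["moves"]}

```bash
mkdir -p pics; python3 - <<'E'
from workcell import manip, cams
import cv2
for n in("scene","top"):
    im=cams.camera(n); cv2.imwrite(f"pics/{n}0.png",im[:,:,::-1]); print(n,cams.camera_params(n))
print(manip.get_obs())
E
```

```text
scene {'fx': 476.8061380901691, 'fy': 476.8061380901691, 'cx': 311.66248289259977, 'cy': 235.32325104297806, 'dist_coeffs': array([-0.04346419,  0.        ,  0.        ,  0.        ,  0.        ]), 'xyz': array([ 1.03460902, -0.02828664,  0.60502772]), 'rotation': array([0.29452815, 0.21146489, 0.55259026, 0.75045305])}
top {'fx': 557.1963940379578, 'fy': 557.1963940379578, 'cx': 327.91108364118054, 'cy': 246.36818948040667, 'dist_coeffs': array([-0.17396007,  0.        ,  0.        ,  0.        ,  0.        ]), 'xyz': array([0.43155135, 0.08437365, 1.04927849]), 'rotation': array([ 0.06992537, -0.05587921, -0.70004962,  0.70846206])}
{'clock': 0.1, 'joint_pos': array([ 1.13937845,  0.33279788, -0.06468019,  1.46084397,  0.02157254,
        1.34987073, -0.08848776]), 'joint_velocities': array([-0.0005286 , -0.00140544,  0.00011301, -0.00170898,  0.00121128,
       -0.00077491,  0.00180573]), 'tau': array([ 1.40995911e-03, -6.26749063e+01,  4.95864800e-02, -3.92433107e+01,
        1.65000436e-02,  6.96802454e-03, -1.29934397e-04]), 'position': array([ 0.24830944, -0.57317656,  0.20740856]), 'ee_rot': array([ 8.35921726e-01, -5.48848332e-01, -5.21485371e-04, -3.22267064e-04]), 'ft_force': array([-0.17429384,  0.65961781, -0.22413383]), 'torque': array([0.01777023, 0.00211422, 0.01521237]), 'grip_width': 1.000662211813248}
```

View pics/top0.png

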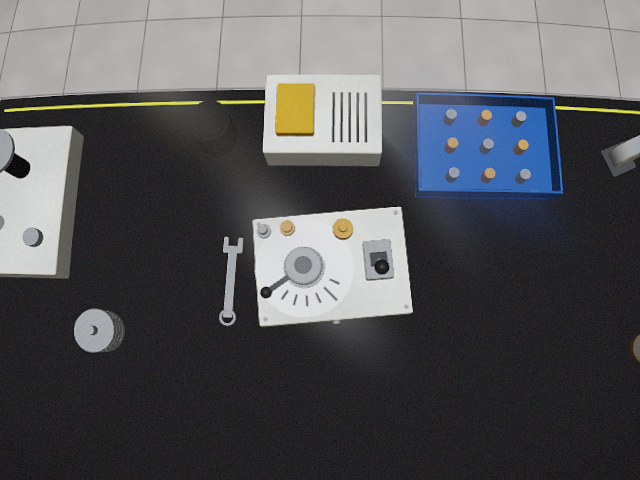

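View pics/scene0.png

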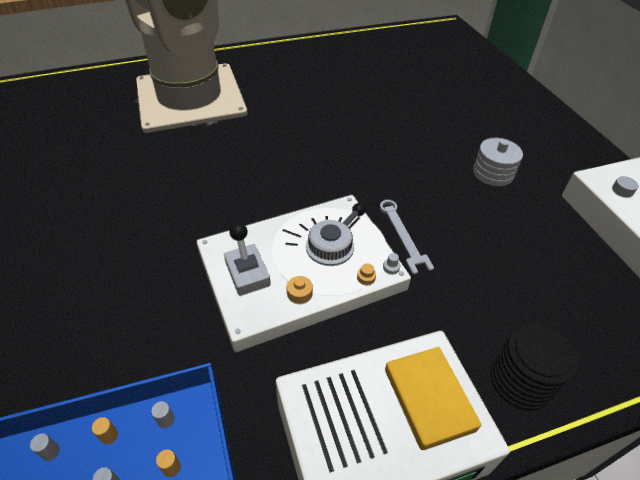

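Top view: the unit is at about (332,267), sleeve top (303,265), bar ball (266,292), toggle ball (381,267), weight (343,228), adapter (263,229) and wrench (230,280). In the scene view the toggle ball is at (238,232) and the bar ball at (359,210).

```bash
cat > h.py <<'E'
import numpy as np, cv2
from scipy.spatial.transform import Rotation as R
from workcell import manip, cams
def ray(n,uv):
    p=cams.camera_params(n);K=np.array([[p['fx'],0,p['cx']],[0,p['fy'],p['cy']],[0,0,1]])
    q=cv2.undistortPoints(np.array([[uv]],float),K,p['dist_coeffs'])[0,0]
    return np.array(p['xyz']),R.from_quat(p['rotation']).apply([q[0],-q[1],-1])
def onz(n,uv,z):
    o,d=ray(n,uv);return o+d*(z-o[2])/d[2]
def tri(a,b):
    (o1,d1),(o2,d2)=ray("top",a),ray("scene",b)
    s=np.linalg.lstsq(np.c_[d1,-d2],o2-o1,rcond=None)[0]
    p,q=o1+s[0]*d1,o2+s[1]*d2
    return (p+q)/2,np.linalg.norm(p-q)
def blob(mask,near,r=25):
    n,l,s,c=cv2.connectedComponentsWithStats(mask.astype(np.uint8))
    k=[i for i in range(1,n) if np.hypot(*(c[i]-near))<r and s[i,4]>8]
    k=max(k,key=lambda i:s[i,4]);return c[k],s[k],l==k
E
python3 - <<'E'
from h import *
T=cv2.imread("pics/top0.png");S=cv2.imread("pics/scene0.png")
g=T.min(2)
# deck outline
m=(g>150).astype(np.uint8); c,s,l=blob(cv2.morphologyEx(m,cv2.MORPH_CLOSE,np.ones((5,5))),(332,267),40)
cn=max(cv2.findContours(l.astype(np.uint8),0,2)[0],key=cv2.contourArea)
ap=cv2.approxPolyDP(cv2.convexHull(cn),6,True)[:,0]
P=np.array([onz("top",p,.04) for p in ap]);print(ap.tolist(),P.round(4).tolist(), np.linalg.norm(P-np.roll(P,1,0),axis=1).round(3),P.mean(0))
hue=lambda I:I.max(2)
tb=blob(T.max(2)<50,(381,267),8); bb=blob(T.max(2)<50,(266,292),8)
ts=blob(S.max(2)<50,(238,232),8); bs=blob(S.max(2)<50,(359,210),8)
for b in(tb,bb,ts,bs):print(b[0],b[1])
print("tog",tri(tb[0],ts[0]),"bar",tri(bb[0],bs[0]))
print("bar z60",onz("top",bb[0],.06),"tog z110",onz("top",tb[0],.11))
cv2.imwrite("pics/c1.png",np.hstack([cv2.resize(T[200:335,245:420],None,fx=4,fy=4,interpolation=2)]))
E
```

```text
[[400, 207], [411, 312], [260, 325], [253, 220]] [[0.6892, -0.0278, 0.04], [0.4941, -0.0462, 0.04], [0.4673, 0.2267, 0.04], [0.6618, 0.2464, 0.04]] [0.276 0.196 0.274 0.195] [0.57811648 0.09976849 0.04      ]Traceback (most recent call last):
  File "<stdin>", line 11, in <module>
  File "h.py", line 18, in blob
    k=max(k,key=lambda i:s[i,4]);return c[k],s[k],l==k
ValueError: max() iterable argument is empty
```

```bash
python3 - <<'E'
from h import *
T=cv2.imread("pics/top0.png");S=cv2.imread("pics/scene0.png")
def bl(I,n,w=9):
    u,v=n;sub=(I[v-w:v+w+1,u-w:u+w+1].max(2)<60)
    c,s,_=blob(sub,(w,w),w);return c+[u-w,v-w],s[4]
tb,bb,ts,bs=bl(T,(381,267)),bl(T,(266,292)),bl(S,(238,232)),bl(S,(359,210))
for b in(tb,bb,ts,bs):print(b)
print("tog",tri(tb[0],ts[0]),"bar",tri(bb[0],bs[0]))
print("bar z60",onz("top",bb[0],.06),"tog z110",onz("top",tb[0],.11))
c=np.array([.5781,.0998]);y=np.arctan2(.0184,.195)
y2=np.arctan2(.0268,.273);print(np.degrees([y,y2]));y=(y+y2)/2
M=np.array([[np.cos(y),-np.sin(y)],[np.sin(y),np.cos(y)]])
ax=c+M@[0,.05];b=onz("top",bb[0],.06)[:2]-ax
print("axis",ax,"by top",onz("top",(303,265),.079),"pivot",c+M@[0,-.085],"r",np.hypot(*b),"value",(np.degrees(np.arctan2(b[1],b[0])-y)-120)/20)
for v in range(7):
    a=np.radians(120+20*v)+y;print(v,(ax+.082*np.array([np.cos(a),np.sin(a)])).round(4),end=' ')
cv2.imwrite("pics/c1.png",cv2.resize(T[200:335,245:420],None,fx=4,fy=4,interpolation=2))
E
```

```text
(array([381.3961039, 266.4025974]), np.int32(154))
(array([265.77777778, 292.11111111]), np.int32(81))
(array([237.70833333, 230.45833333]), np.int32(264))
(array([361.57142857, 207.37142857]), np.int32(175))
tog (array([0.56640965, 0.01334439, 0.11352405]), np.float64(0.0006650663033081658)) bar (array([0.52611647, 0.21807588, 0.0630128 ]), np.float64(0.0066248905802363))
bar z60 [0.52536155 0.21528817 0.06      ] tog z110 [0.56687154 0.01274578 0.11      ]
[5.39041075 5.60667607]
axis [0.57330898 0.14956993] by top [0.57236922 0.14835977 0.079     ] pivot [0.58624474 0.01519112] r 0.08135012199384324 value 0.0307803194745226
0 [0.5257 0.2163] 1 [0.5057 0.196 ] 2 [0.4939 0.1701] 3 [0.4917 0.1417] 4 [0.4993 0.1143] 5 [0.5158 0.0911] 6 [0.5393 0.075 ]
```

View pics/c1.png

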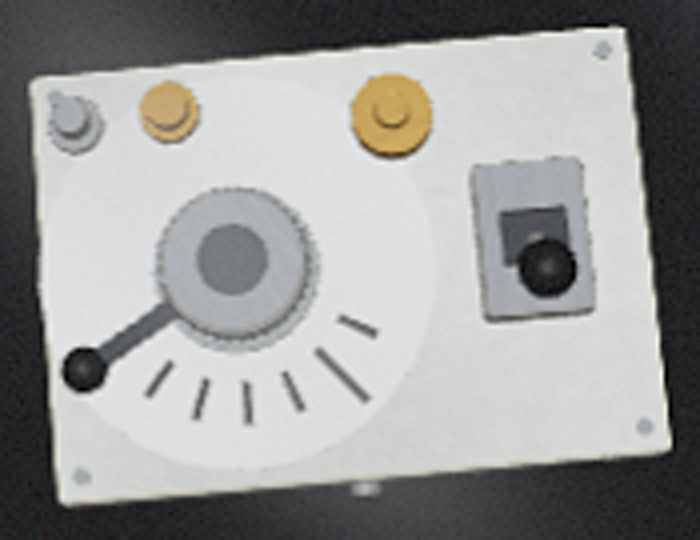

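The unit is at (0.578, 0.100) with yaw 5.5°, and the bar reads value 0 with r = 81 mm, which agrees with what was given. Plan: straddle the bar with the fingers, 57 mm from the axis, and swing it 80°.

```bash
cat >> h.py <<'E'
AX=np.array([.5730,.1492]);YAW=5.5;C=np.array([.5781,.0998])
def down(jaw): # tool pointing down, x axis at angle jaw (deg)
    return R.from_euler('z',jaw,degrees=True)*R.from_euler('x',180,degrees=True)
def rows(targets):
    """targets: (xyz, jaw deg) -> printed rows relative to current pose"""
    o=manip.get_obs();p=np.array(o['position']);r=R.from_quat(o['ee_rot'])
    print('pos',p.round(4),'jaw',np.degrees(np.arctan2(*r.as_matrix()[[1,0],0])).round(2),'t',o['clock'],'F',o['ft_force'].round(2))
    for x,j in targets:
        print((r.inv()*down(j)).as_rotvec(degrees=True).round(1).tolist(),r.inv().apply(np.array(x)-p).round(4).tolist())
def bar(v,r=.057,z=.048):
    a=120+20*v+YAW;return np.r_[AX+r*np.array([np.cos(np.radians(a)),np.sin(np.radians(a))]),z],a-90
E
python3 -c "
from h import *
b,j=bar(0,z=.16);rows([((.45,-.3,.21),j-60),((.5,-.0,.21),j),(b,j)])"
```

```text
pos [ 0.2483 -0.5732  0.2074] jaw -66.58 t 0.1 F [-0.17  0.66 -0.22]
[-0.0, 0.1, -42.1] [-0.1705, -0.2937, -0.0024]
[-0.1, 0.1, -102.1] [-0.4259, -0.4588, -0.0021]
[-0.1, 0.1, -102.1] [-0.5895, -0.5732, 0.0481]
```

Emit:
move_arm(moves=[[0,0,-42,-0.17,-0.294,0,0.04],[0,0,-42,-0.17,-0.294,0,0.04],[0,0,-42,-0.17,-0.294,0,0.04],[0,0,-42,-0.17,-0.294,0,0.04],[0,0,-42,-0.17,-0.294,0,0.04],[0,0,-42,-0.17,-0.294,0,0.04],[0,0,-42,-0.17,-0.294,0,0.04],[0,0,-102,-0.426,-0.459,0,0.04],[0,0,-102,-0.426,-0.459,0,0.04],[0,0,-102,-0.426,-0.459,0,0.04]], grip_force=40)

```text
clock: 1.1
position: [0.475, -0.1506, 0.2078]
ee_rot: [1.0, 0.014, -0.0, 0.0]
ft_force: [0.8, -0.5, 0.3]
grip_width: 0.468
```

```bash
python3 -c "
from h import *
b,j=bar(0,z=.16);rows([((.5,-.0,.21),j),(b,j)]);print(manip.get_obs()['joint_pos'].round(2))"
```

```text
pos [ 0.475  -0.1506  0.2078] jaw 1.55 t 1.1 F [ 0.75 -0.52  0.32]
[-0.0, 0.0, -33.9] [0.0291, -0.1499, -0.0022]
[-0.0, 0.0, -33.9] [0.0743, -0.3444, 0.0478]
[ 0.71  0.09 -0.52  1.76  0.04  1.3   0.21]
```

Emit:
move_arm(moves=[[0,0,-34,0.029,-0.15,0,0.03],[0,0,-34,0.029,-0.15,0,0.03],[0,0,-34,0.029,-0.15,0,0.03],[0,0,-34,0.074,-0.344,0.03,0.03],[0,0,-34,0.074,-0.344,0.048,0.03],[0,0,-34,0.074,-0.344,0.048,0.03],[0,0,-34,0.074,-0.344,0.048,0.03],[0,0,-34,0.074,-0.344,0.048,0.03],[0,0,-34,0.074,-0.344,0.048,0.03],[0,0,-34,0.074,-0.344,0.048,0.03]])

```text
clock: 2.1
position: [0.542, 0.1915, 0.16]
ee_rot: [0.953, 0.302, -0.0, 0.0]
ft_force: [-1.3, -1.1, -0.2]
grip_width: 0.351
```

```bash
python3 -c "
from h import *
rows([bar(0,z=.16),bar(0,z=.085),bar(0)]);print(manip.get_obs()['joint_pos'].round(2))
T=cams.camera('top');S=cams.camera('scene')
cv2.imwrite('pics/h1.png',np.hstack([cv2.resize(T[200:340,230:430],(400,280)),cv2.resize(S[140:340,200:440],(400,333))[:280]])[:,:,::-1])"
```

```text
pos [0.542  0.1915 0.16  ] jaw 35.14 t 2.1 F [-1.29 -1.1  -0.16]
[0.0, 0.0, -0.4] [0.0007, -0.0046, -0.0]
[0.0, 0.0, -0.4] [0.0007, -0.0046, 0.075]
[0.0, 0.0, -0.4] [0.0007, -0.0047, 0.112]
[ 0.22  0.35 -0.78  1.63  0.26  1.27  0.01]
```

View pics/h1.png

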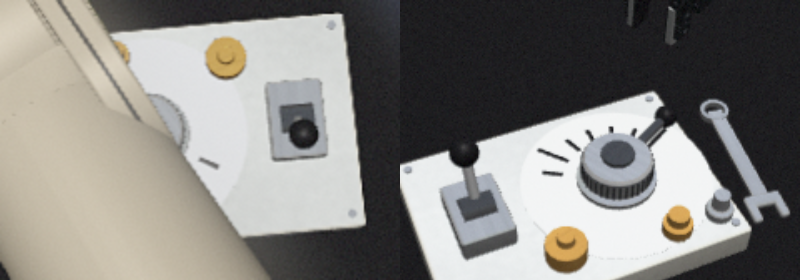

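The scene view shows both fingers above the bar side of the sleeve, at about (650,20), with everything else untouched. I'll go down partway and check.

Emit:
move_arm(moves=[[0,0,0,0,0,0.03,0.03],[0,0,0,0,0,0.06,0.03],[0,0,0,0,0,0.075,0.03],[0,0,0,0,0,0.075,0.03],[0,0,0,0,0,0.075,0.03]])

```text
clock: 2.7
position: [0.5425, 0.1925, 0.0862]
ee_rot: [0.953, 0.302, 0.001, 0.0]
ft_force: [-0.1, -0.2, 0.7]
grip_width: 0.352
```

```bash
python3 -c "
from h import *
rows([bar(0,z=.085),bar(0)])
S=cams.camera('scene')
cv2.imwrite('pics/h2.png',cv2.resize(S[130:300,220:450],None,fx=3,fy=3,interpolation=2)[:,:,::-1])"
```

```text
pos [0.5425 0.1925 0.0862] jaw 35.16 t 2.7 F [-0.07 -0.2   0.7 ]
[0.0, -0.1, -0.3] [-0.0003, -0.004, 0.0012]
[0.0, -0.1, -0.3] [-0.0004, -0.004, 0.0382]
```

View pics/h2.png

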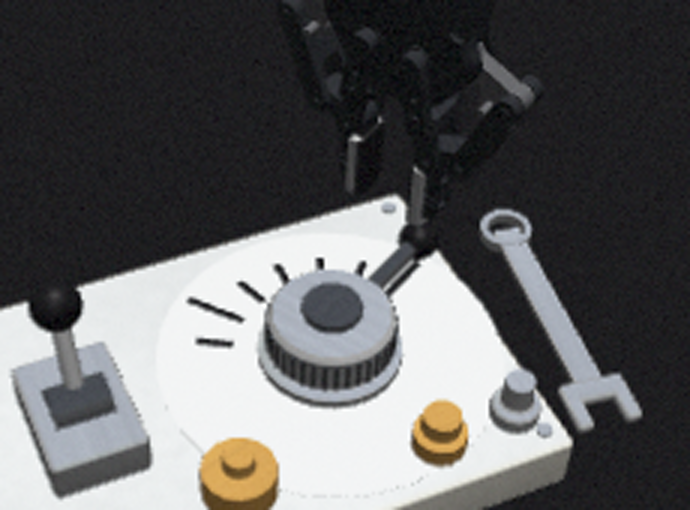

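```bash
python3 -c "
from h import *
for z in(.086,.09,.095):print(onz('scene',(220+418/3,130+225/3),z), onz('scene',(220+350/3,130+190/3),z))
t=np.radians(35.2);d=np.array([np.cos(t),np.sin(t)]);p=np.array([.5425,.1925]);print('near',p+d*.015,p+d*.03,'far',p-d*.015)"
```

```text
[0.5421646  0.20943305 0.086     ] [0.50626384 0.18436135 0.086     ]
[0.54595973 0.20760101 0.09      ] [0.51033564 0.18272253 0.09      ]
[0.55070364 0.20531097 0.095     ] [0.5154254  0.18067401 0.095     ]
near [0.55475717 0.20114648] [0.56701435 0.20979297] far [0.53024283 0.18385352]
```

Emit:
move_arm(moves=[[0,0,0,0,-0.004,0,0.03],[0,0,0,0,-0.004,0.01,0.03],[0,0,0,0,-0.004,0.018,0.03],[0,0,0,0,-0.004,0.018,0.03]])

```text
clock: 3.15
position: [0.5387, 0.1956, 0.0656]
ee_rot: [0.953, 0.302, -0.001, 0.0]
ft_force: [0.7, -0.1, -0.3]
grip_width: 0.35
```

```bash
python3 -c "
from h import *
rows([bar(0)])
S=cams.camera('scene')
cv2.imwrite('pics/h3.png',cv2.resize(S[150:260,280:430],None,fx=5,fy=5,interpolation=2)[:,:,::-1])"
```

```text
pos [0.5387 0.1956 0.0656] jaw 35.21 t 3.15 F [ 0.71 -0.1  -0.28]
[-0.0, 0.1, -0.3] [0.001, 0.0007, 0.0176]
```

View pics/h3.png

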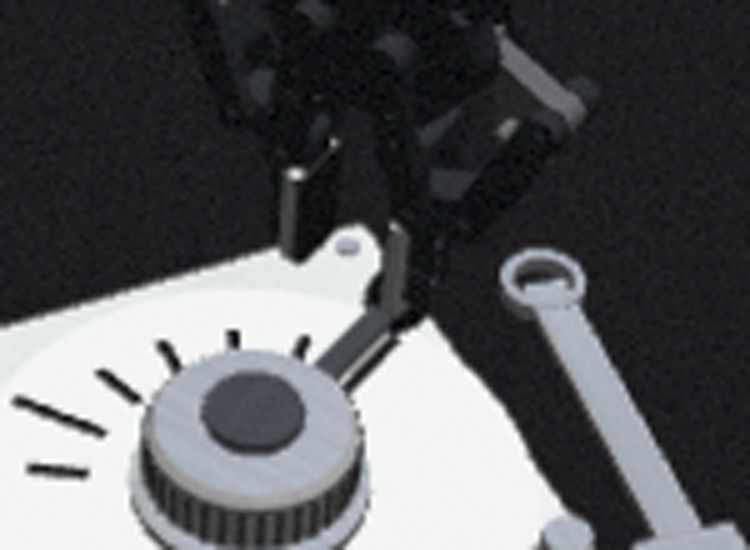

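```bash
python3 -c "
from h import *
for z in(.066,.072,.078,.085):print(z,onz('scene',(280+395/5,150+305/5),z)[:2], onz('scene',(280+298/5,150+258/5),z)[:2])
o=manip.get_obs();r=R.from_quat(o['ee_rot']);p=cams.camera_params('scene');K=np.array([[p['fx'],0,p['cx']],[0,p['fy'],p['cy']],[0,0,1]])
def pr(P):
    q=R.from_quat(p['rotation']).inv().apply(np.array(P)-p['xyz'])*[1,-1,-1]
    return (cv2.projectPoints(q,np.zeros(3),np.zeros(3),K,p['dist_coeffs'])[0][0,0]-[280,150])*5
for x in(-.03,-.015,.015,.03):
  for y in(-.011,.011):
    print(x,y,[pr(o['position']+r.apply([x,y,-b])).round() for b in(0,.005)])
b,j=bar(0,.082,.06);print('ball',pr(b))
"
```

```text
0.066 [0.53605154 0.21299184] [0.50622015 0.19047243]
0.072 [0.54160106 0.21030613] [0.51210172 0.18803739]
0.078 [0.54715058 0.20762042] [0.5179833  0.18560235]
0.085 [0.55362502 0.2044871 ] [0.52484514 0.18276147]
-0.03 -0.011 [array([292., 263.]), array([292., 252.])]
-0.03 0.011 [array([252., 300.]), array([253., 289.])]
-0.015 -0.011 [array([329., 283.]), array([330., 272.])]
-0.015 0.011 [array([290., 321.]), array([291., 309.])]
0.015 -0.011 [array([407., 323.]), array([408., 312.])]
0.015 0.011 [array([368., 362.]), array([369., 351.])]
0.03 -0.011 [array([446., 343.]), array([448., 332.])]
0.03 0.011 [array([408., 383.]), array([409., 372.])]
ball [390.10893519 294.31502951]
```

The finger tips look about 20 mm higher in the image than the TCP suggests (near tip at (395,305), ball at (405,290)). I'll go down with care and look again.

Emit:
move_arm(moves=[[0,0,0,0,0,0.006,0.03],[0,0,0,0,0,0.012,0.03],[0,0,0,0,0,0.017,0.03],[0,0,0,0,0,0.017,0.03]])

```text
clock: 3.6
position: [0.5391, 0.1958, 0.0492]
ee_rot: [0.953, 0.302, -0.001, -0.0]
ft_force: [-0.4, 0.1, -0.9]
grip_width: 0.352
```

```bash
python3 -c "
from h import *
rows([bar(0)])
S=cams.camera('scene')
cv2.imwrite('pics/h4.png',cv2.resize(S[150:260,280:430],None,fx=5,fy=5,interpolation=2)[:,:,::-1])"
```

```text
pos [0.5391 0.1958 0.0492] jaw 35.2 t 3.6 F [-0.4   0.13 -0.9 ]
[-0.0, 0.1, -0.3] [0.0006, 0.0007, 0.0012]
```

View pics/h4.png

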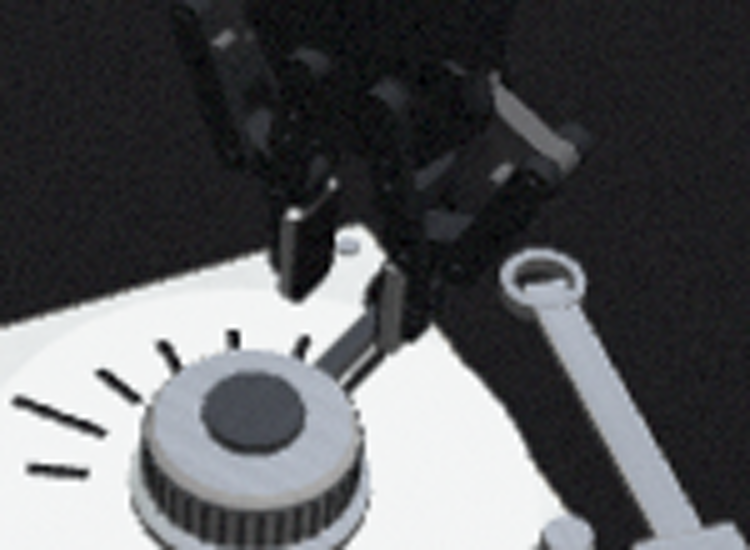

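Emit:
move_arm(moves=[[0,0,0,0,0,0.003,0.03],[0,0,0,0,0,0.006,0.03],[0,0,0,0,0,0.006,0.03]])

```text
clock: 3.95
position: [0.5394, 0.1959, 0.0437]
ee_rot: [0.953, 0.302, -0.0, 0.0]
ft_force: [0.3, 0.3, -0.1]
grip_width: 0.349
```

Emit:
move_arm(moves=[[0,0,0,0,0,0.002,0.03],[0,0,0,0,0,0.003,0.03],[0,0,0,0,0,0.003,0.03]])

```text
clock: 4.25
position: [0.5395, 0.1961, 0.041]
ee_rot: [0.953, 0.302, -0.0, 0.0]
ft_force: [-0.0, 0.5, -0.5]
grip_width: 0.351
```

Emit:
move_arm(moves=[[0,0,0,0,0,0.001,0.03],[0,0,0,0,0,0.002,0.03],[0,0,0,0,0,0.002,0.03]])

```text
clock: 4.55
position: [0.5395, 0.196, 0.0389]
ee_rot: [0.953, 0.302, -0.0, 0.0]
ft_force: [0.8, 1.1, -0.2]
grip_width: 0.353
```

Emit:
move_arm(moves=[[0,0,0,0,0,0.002,0.03],[0,0,0,0,0,0.003,0.03],[0,0,0,0,0,0.003,0.03]])

```text
clock: 4.85
position: [0.5394, 0.196, 0.0359]
ee_rot: [0.953, 0.302, -0.0, 0.0]
ft_force: [0.5, -0.9, 0.2]
grip_width: 0.351
```

Emit:
move_arm(moves=[[0,0,0,0,0,0.002,0.03],[0,0,0,0,0,0.003,0.03],[0,0,0,0,0,0.003,0.03]])

```text
clock: 5.15
position: [0.5395, 0.196, 0.0329]
ee_rot: [0.953, 0.302, -0.0, 0.0]
ft_force: [0.5, 0.5, 0.1]
grip_width: 0.355
```

```bash
python3 -c "
from h import *
z=.0335
rows([bar(2*k/10.,z=z) for k in range(1,11)])
S=cams.camera('scene')
cv2.imwrite('pics/h5.png',cv2.resize(S[150:260,280:430],None,fx=5,fy=5,interpolation=2)[:,:,::-1])"
```

```text
pos [0.5395 0.196  0.0329] jaw 35.21 t 5.15 F [0.5  0.45 0.13]
[-0.0, 0.0, -4.3] [-0.0038, 0.0007, -0.0006]
[-0.0, 0.0, -8.3] [-0.0078, 0.0012, -0.0006]
[-0.0, 0.0, -12.3] [-0.0117, 0.0019, -0.0006]
[-0.0, 0.0, -16.3] [-0.0156, 0.0029, -0.0006]
[-0.0, 0.0, -20.3] [-0.0193, 0.0041, -0.0006]
[-0.0, 0.0, -24.3] [-0.023, 0.0056, -0.0006]
[-0.0, 0.0, -28.3] [-0.0266, 0.0074, -0.0006]
[-0.0, 0.0, -32.3] [-0.03, 0.0094, -0.0006]
[-0.0, 0.0, -36.3] [-0.0333, 0.0116, -0.0006]
[-0.0, 0.0, -40.3] [-0.0364, 0.0141, -0.0006]
```

View pics/h5.png

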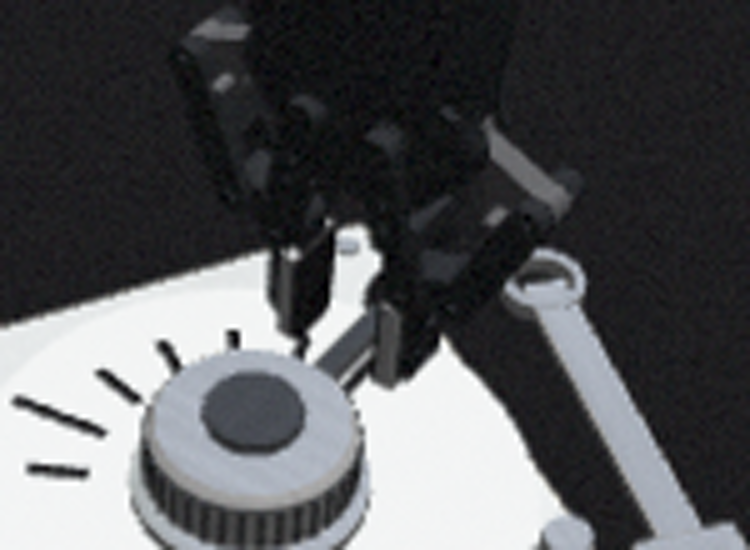

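The fingers now straddle the bar: near finger (390,380), far finger (295,335), bar between them. I'll narrow the gap to 22 mm and swing, 40° first.

Emit:
move_arm(moves=[[0,0,0,0,0,0,0.022],[0,0,-4.3,-0.004,0.0005,0,0.022],[0,0,-8.3,-0.008,0.001,0,0.022],[0,0,-12.3,-0.0115,0.002,0,0.022],[0,0,-16.3,-0.0155,0.003,0,0.022],[0,0,-20.3,-0.0195,0.004,0,0.022],[0,0,-24.3,-0.023,0.0055,0,0.022],[0,0,-28.3,-0.0265,0.0075,0,0.022],[0,0,-28.3,-0.0265,0.0075,0,0.022]])

```text
clock: 6.1
position: [0.5223, 0.1746, 0.0332]
ee_rot: [0.85, 0.527, 0.0, -0.0]
ft_force: [-0.4, 1.9, -0.0]
grip_width: 0.258
```

```bash
python3 -c "
from h import *
z=.0335
rows([bar(v,z=z) for v in np.arange(1.4,3.21,.2)])
S=cams.camera('scene')
cv2.imwrite('pics/h6.png',cv2.resize(S[150:260,280:430],None,fx=5,fy=5,interpolation=2)[:,:,::-1])"
```

```text
pos [0.5223 0.1746 0.0332] jaw 63.54 t 6.1 F [-0.38  1.87 -0.04]
[0.0, -0.0, 0.0] [-0.0001, -0.0003, -0.0003]
[0.0, -0.0, -4.0] [-0.0041, -0.0002, -0.0003]
[0.0, -0.0, -8.0] [-0.008, 0.0002, -0.0003]
[0.0, -0.0, -12.0] [-0.0119, 0.0009, -0.0003]
[0.0, -0.0, -16.0] [-0.0158, 0.0019, -0.0003]
[0.0, -0.0, -20.0] [-0.0196, 0.0031, -0.0003]
[0.0, -0.0, -24.0] [-0.0233, 0.0046, -0.0003]
[0.0, -0.0, -28.0] [-0.0269, 0.0063, -0.0003]
[0.0, -0.0, -32.0] [-0.0303, 0.0083, -0.0003]
[0.0, -0.0, -36.0] [-0.0336, 0.0106, -0.0003]
```

View pics/h6.png

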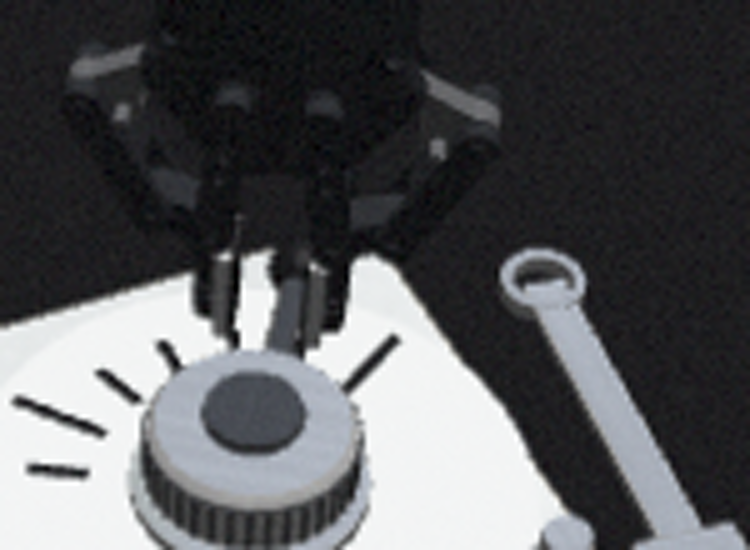

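The bar (280,310) has left tick 0 and is being carried between the fingers, so I'll continue.

Emit:
move_arm(moves=[[0,0,-4,-0.004,0,0,0.022],[0,0,-8,-0.008,0,0,0.022],[0,0,-12,-0.012,0.001,0,0.022],[0,0,-16,-0.016,0.002,0,0.022],[0,0,-20,-0.0195,0.003,0,0.022],[0,0,-24,-0.0235,0.0045,0,0.022],[0,0,-28,-0.027,0.0065,0,0.022],[0,0,-32,-0.0305,0.0085,0,0.022],[0,0,-36,-0.0335,0.0105,0,0.022],[0,0,-36,-0.0335,0.0105,0,0.022]])

```text
clock: 7.15
position: [0.5168, 0.1394, 0.033]
ee_rot: [0.647, 0.763, -0.0, 0.0]
ft_force: [1.0, -0.5, -0.0]
grip_width: 0.258
```

```bash
python3 -c "
from h import *
z=.0335
rows([bar(v,z=z) for v in np.arange(3.4,4.21,.2)])"
```

```text
pos [0.5168 0.1394 0.033 ] jaw 99.41 t 7.15 F [ 0.95 -0.48 -0.04]
[-0.0, 0.0, -4.1] [-0.0036, 0.0002, -0.0005]
[-0.0, 0.0, -8.1] [-0.0076, 0.0006, -0.0005]
[-0.0, 0.0, -12.1] [-0.0115, 0.0013, -0.0005]
[-0.0, 0.0, -16.1] [-0.0154, 0.0023, -0.0005]
[-0.0, 0.0, -20.1] [-0.0191, 0.0035, -0.0005]
```

Emit:
move_arm(moves=[[0,0,-4,-0.0035,0,0,0.022],[0,0,-8,-0.0075,0.0005,0,0.022],[0,0,-12,-0.0115,0.0015,0,0.022],[0,0,-16,-0.0155,0.0025,0,0.022],[0,0,-18,-0.0175,0.003,0,0.022],[0,0,-18,-0.0175,0.003,0,0.022],[0,0,-18,-0.0175,0.003,0,0.022],[0,0,-18,-0.0175,0.003,0,0.03],[0,0,-18,-0.0175,0.003,0,0.03],[0,0,-18,-0.0175,0.003,0,0.03]])

```text
clock: 8.15
position: [0.5225, 0.1234, 0.0331]
ee_rot: [0.519, 0.855, -0.0, 0.0]
ft_force: [0.3, 0.0, -0.2]
grip_width: 0.35
```

Emit:
move_arm(moves=[[0,0,0,0,0,-0.02,0.03],[0,0,0,0,0,-0.05,0.03],[0,0,0,0,0,-0.09,0.03],[0,0,0,0,0,-0.13,0.03],[0,0,0,0,0,-0.17,0.0],[0,0,0,0,0,-0.17,0.0],[0,0,0,0,0,-0.17,0.0],[0,0,0,0,0,-0.17,0.0]])

```text
clock: 8.95
position: [0.522, 0.1229, 0.202]
ee_rot: [0.519, 0.855, -0.001, -0.0]
ft_force: [0.2, -0.6, -0.3]
grip_width: 0.0
```

```bash
python3 -c "
from h import *
rows([bar(4,z=.2)]);print(manip.get_obs()['joint_pos'].round(2))
S=cams.camera('scene');cv2.imwrite('pics/s7.png',S[:,:,::-1])
T=cams.camera('top');cv2.imwrite('pics/t7.png',T[:,:,::-1])
cv2.imwrite('pics/h7.png',np.hstack([cv2.resize(S[140:340,190:430],(420,350),interpolation=2),cv2.resize(T[195:340,240:420],(380,350),interpolation=2)])[:,:,::-1])"
```

```text
pos [0.522  0.1229 0.202 ] jaw 117.49 t 8.95 F [ 0.17 -0.56 -0.35]
[-0.1, -0.0, 2.0] [0.0018, 0.0004, 0.002]
[ 0.65  0.34 -1.16  1.66  0.31  1.35  1.5 ]
```

View pics/h7.png

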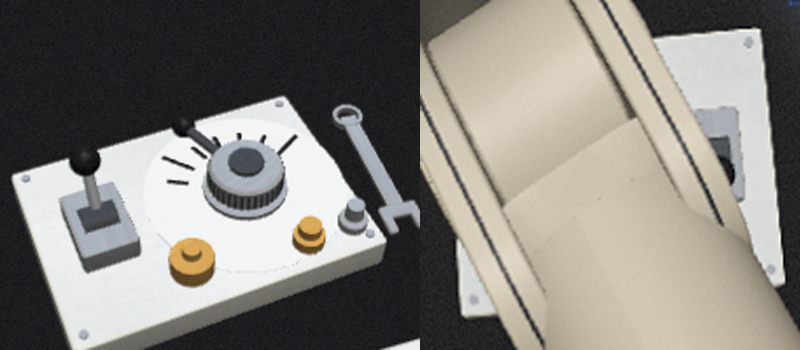

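In the scene crop the ball is at (183,126), left of tick 3 and right of the long tick 5 (178,162). Next I'll measure its angle.

```bash
python3 -c "
from h import *
S=cv2.imread('pics/s7.png')
def m(n,w):
    u,v=n;sub=S[v-w:v+w+1,u-w:u+w+1].max(2)<60
    c,s,_=blob(sub,(w,w),w);return c+[u-w,v-w],s
for q,I in(('now',S),):
    u,v=int(190+183/1.75),int(140+126/1.75)
    c,s=m((u,v),11);print(c,s)
    P=onz('scene',c,.06);d=P[:2]-AX;print(P,np.hypot(*d),(np.degrees(np.arctan2(d[1],d[0]))%360-YAW-120)/20)
c=[359.5,209.5];P=onz('scene',c,.06);d=P[:2]-AX;print('ref value0',P,np.hypot(*d),(np.degrees(np.arctan2(d[1],d[0]))%360-YAW-120)/20)
p=cams.camera_params('scene');K=np.array([[p['fx'],0,p['cx']],[0,p['fy'],p['cy']],[0,0,1]])
def pr(P):
    q=R.from_quat(p['rotation']).inv().apply(np.array(P)-p['xyz'])*[1,-1,-1]
    return cv2.projectPoints(q,np.zeros(3),np.zeros(3),K,p['dist_coeffs'])[0][0,0]
for v in(3,3.5,4,4.5,5):print(v,'ball',pr(bar(v,.082,.06)[0]).round(1),'tick',pr(bar(v,.068,.04)[0]).round(1))
print('pivot/tip',[pr(np.r_[C+R.from_euler('z',YAW,degrees=True).as_matrix()[:2,:2]@[dx,-.085],.11]).round(1) for dx in(-.026,.026)])
cv2.imwrite('pics/h8.png',cv2.resize(S[190:250,260:350],None,fx=8,fy=8,interpolation=2))
"
```

```text
[293.23549488 207.48122867] [  0   0  23  20 293]
[0.49135036 0.11546847 0.06      ] 0.0883429636549741 3.8473379748413565
ref value0 [0.52747931 0.21773336 0.06      ] 0.08227365275518786 -0.0953702599964501
3 ball [308.3 204.3] tick [311.5 218.4]
3.5 ball [300.6 207.1] tick [305.2 220.8]
4 ball [293.6 210.8] tick [299.5 223.9]
4.5 ball [287.5 215.4] tick [294.5 227.8]
5 ball [282.5 220.8] tick [290.5 232.3]
pivot/tip [array([236.4, 229.3]), array([247.6, 255.1])]
```

View pics/h8.png

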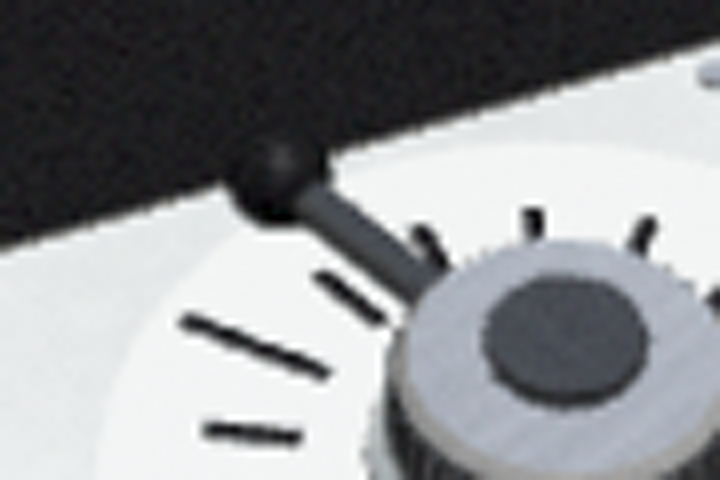

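The ball is at (295,211) in full-picture pixels, against a prediction of (293.6,210.8) for value 4. The bar is parallel to tick 4, so the sleeve is clicked in at 4. Next is the toggle.

```bash
cat >> h.py <<'E'
def tog(dx,z):
    return np.r_[C+R.from_euler('z',YAW,degrees=True).as_matrix()[:2,:2]@[dx,-.085],z],90+YAW
E
python3 -c "
from h import *
rows([tog(-.075,.2),tog(-.075,.078)])"
```

```text
pos [0.5219 0.123  0.2019] jaw 117.51 t 9.05 F [ 0.15 -0.8   0.13]
[-0.1, -0.0, 22.0] [-0.0972, -0.0623, 0.0019]
[-0.1, -0.0, 22.0] [-0.0973, -0.0621, 0.1239]
```

Emit:
move_arm(moves=[[0,0,22,-0.097,-0.062,0,0],[0,0,22,-0.097,-0.062,0,0],[0,0,22,-0.097,-0.062,0,0],[0,0,22,-0.097,-0.062,0,0],[0,0,22,-0.097,-0.062,0,0],[0,0,22,-0.097,-0.062,0.04,0],[0,0,22,-0.097,-0.062,0.08,0],[0,0,22,-0.097,-0.062,0.105,0],[0,0,22,-0.097,-0.062,0.122,0],[0,0,22,-0.097,-0.062,0.122,0]])

```text
clock: 10.05
position: [0.5111, 0.01, 0.0794]
ee_rot: [0.671, 0.741, -0.001, -0.002]
ft_force: [0.2, 0.2, -0.4]
grip_width: -0.0
```

```bash
python3 -c "
from h import *
rows([tog(x,.078) for x in (-.075,-.05,-.03,-.01,0,.005)]);print(manip.get_obs()['joint_pos'].round(2))"
```

```text
pos [0.5111 0.01   0.0794] jaw 95.69 t 10.05 F [ 0.21  0.25 -0.44]
[-0.2, -0.1, 0.2] [-0.0021, 0.0003, 0.0014]
[-0.2, -0.1, 0.2] [-0.0022, 0.0253, 0.0013]
[-0.2, -0.1, 0.2] [-0.0022, 0.0453, 0.0012]
[-0.2, -0.1, 0.2] [-0.0023, 0.0653, 0.0012]
[-0.2, -0.1, 0.2] [-0.0023, 0.0753, 0.0011]
[-0.2, -0.1, 0.2] [-0.0024, 0.0803, 0.0011]
[ 0.77  0.37 -1.02  1.87  0.35  1.1   1.29]
```

Push at a modest pace: about 65 mm first.

Emit:
move_arm(moves=[[0,0,0,-0.002,0.01,0,0],[0,0,0,-0.002,0.02,0,0],[0,0,0,-0.002,0.028,0,0],[0,0,0,-0.002,0.034,0,0],[0,0,0,-0.002,0.04,0,0],[0,0,0,-0.002,0.046,0,0],[0,0,0,-0.002,0.052,0,0],[0,0,0,-0.002,0.057,0,0],[0,0,0,-0.002,0.062,0,0],[0,0,0,-0.002,0.065,0,0]])

```text
clock: 11.05
position: [0.5777, 0.0129, 0.0811]
ee_rot: [0.672, 0.74, 0.0, 0.0]
ft_force: [-0.9, 0.3, 0.2]
grip_width: 0.002
```

Emit:
move_arm(moves=[[0,0,0,0,0.002,0,0],[0,0,0,0,0.004,0,0],[0,0,0,0,0.004,0,0]])

```text
clock: 11.35
position: [0.5814, 0.0132, 0.0811]
ee_rot: [0.672, 0.74, 0.0, 0.0]
ft_force: [-0.6, -0.7, -0.4]
grip_width: -0.002
```

Emit:
move_arm(moves=[[0,0,0,0,0.002,0,0],[0,0,0,0,0.003,0,0],[0,0,0,0,0.003,0,0]])

```text
clock: 11.65
position: [0.5842, 0.0135, 0.081]
ee_rot: [0.672, 0.74, -0.0, -0.0]
ft_force: [-0.9, -0.3, -0.7]
grip_width: -0.003
```

```bash
python3 -c "
from h import *
rows([tog(x,.078) for x in (0,.01)])
S=cams.camera('scene');cv2.imwrite('pics/s9.png',S[:,:,::-1])
a=S[185:285,215:285].max(2)
n,l,s,c=cv2.connectedComponentsWithStats((a<50).astype(np.uint8));print([(s[i].tolist(),(c[i]+[215,185]).round(1).tolist()) for i in range(1,n) if s[i,4]>40])
def pr(P):
    p=cams.camera_params('scene');K=np.array([[p['fx'],0,p['cx']],[0,p['fy'],p['cy']],[0,0,1]])
    q=R.from_quat(p['rotation']).inv().apply(np.array(P)-p['xyz'])*[1,-1,-1]
    return cv2.projectPoints(q,np.zeros(3),np.zeros(3),K,p['dist_coeffs'])[0][0,0]
for d,z in((-.026,.11),(0,.117),(.02,.1135),(.026,.11)):print(d,pr(tog(d,z)[0]).round(1))"
```

```text
pos [0.5842 0.0135 0.081 ] jaw 95.51 t 11.65 F [-0.92 -0.25 -0.72]
[-0.0, 0.0, 0.0] [0.0015, 0.0022, 0.003]
[-0.0, 0.0, 0.0] [0.0015, 0.0122, 0.003]
[([0, 0, 70, 77, 2987], [246.0, 210.4])]
-0.026 [236.4 229.3]
0 [241.4 238.5]
0.02 [246.  250.3]
0.026 [247.6 255.1]
```

Emit:
move_arm(moves=[[0,0,0,0,0.002,0,0],[0,0,0,0,0.003,0,0],[0,0,0,0,0.003,0,0]])

```text
clock: 12.0
position: [0.5873, 0.0137, 0.0811]
ee_rot: [0.672, 0.74, -0.0, 0.0]
ft_force: [-0.9, -0.6, -0.7]
grip_width: 0.001
```

Emit:
move_arm(moves=[[0,0,0,0,0.001,0,0],[0,0,0,0,0.002,0,0],[0,0,0,0,0.002,0,0]])

```text
clock: 12.3
position: [0.5893, 0.014, 0.0811]
ee_rot: [0.672, 0.74, 0.0, 0.0]
ft_force: [-0.6, -0.6, -1.2]
grip_width: -0.0
```

Emit:
move_arm(moves=[[0,0,0,0,0.001,0,0],[0,0,0,0,0.002,0,0],[0,0,0,0,0.002,0,0]])

```text
clock: 12.6
position: [0.591, 0.0142, 0.081]
ee_rot: [0.672, 0.74, -0.0, -0.0]
ft_force: [-2.9, -0.3, -0.1]
grip_width: 0.002
```

Emit:
move_arm(moves=[[0,0,0,0,0.001,0,0],[0,0,0,0,0.0015,0,0],[0,0,0,0,0.0015,0,0]])

```text
clock: 12.9
position: [0.5913, 0.0142, 0.0809]
ee_rot: [0.672, 0.74, -0.001, -0.001]
ft_force: [-9.1, -0.9, 3.1]
grip_width: 0.003
```

Emit:
move_arm(moves=[[0,0,0,0,0.001,0,0],[0,0,0,0,0.001,0,0],[0,0,0,0,0.001,0,0]])

```text
clock: 13.2
position: [0.5914, 0.0142, 0.0808]
ee_rot: [0.672, 0.74, -0.002, -0.001]
ft_force: [-14.1, -1.4, 7.1]
grip_width: 0.001
```

The tool stalled and the force rose to 14 N, so the lever is at its end stop. I'll back off, lift and look.

Emit:
move_arm(moves=[[0,0,0,0,-0.01,0,0],[0,0,0,0,-0.04,0,0],[0,0,0,0,-0.08,0,0],[0,0,0,0,-0.08,-0.04,0],[0,0,0,0,-0.08,-0.09,0],[0,0,0,-0.05,-0.08,-0.13,0],[0,0,0,-0.1,-0.08,-0.13,0],[0,0,0,-0.15,-0.08,-0.13,0],[0,0,0,-0.2,-0.08,-0.13,0],[0,0,0,-0.2,-0.08,-0.13,0]])

```text
clock: 14.2
position: [0.5327, -0.1995, 0.2108]
ee_rot: [0.675, 0.737, -0.0, 0.001]
ft_force: [-0.6, -0.3, 0.1]
grip_width: -0.003
```

```bash
python3 -c "
from h import *
rows([])
S=cams.camera('scene');T=cams.camera('top')
cv2.imwrite('pics/h10.png',np.hstack([cv2.resize(S[150:330,190:450],(433,300),interpolation=2),cv2.resize(T[195:340,240:417],(366,300),interpolation=2)])[:,:,::-1])"
```

```text
pos [ 0.5327 -0.1995  0.2108] jaw 95.03 t 14.2 F [-0.56 -0.27  0.09]
```

View pics/h10.png

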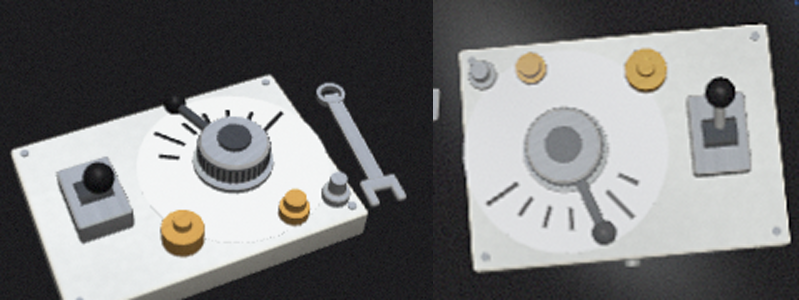

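The top crop shows ticks 0, 1, 2, 3, then the bar over tick 4 (ball at (603,232)), then 5 (long) and 6. The toggle ball is over to the back at (720,93), and the bystanders are in place. I'll do one numeric check and then hand in.

```bash
python3 -c "
from h import *
k=366/177
b=onz('top',(240+(603-433)/k,195+232/(300/145)),.06);d=b[:2]-AX
print('r',np.hypot(*d),'value',(np.degrees(np.arctan2(d[1],d[0]))%360-YAW-120)/20)
t=onz('top',(240+(720-433)/k,195+93/(300/145)),.11);M=R.from_euler('z',-YAW,degrees=True).as_matrix()[:2,:2]
dx,dy=M@(t[:2]-C);print('toggle dx,dy',dx,dy)
if abs(dx-.026)<.006: print(manip.hand_in())"
```

```text
r 0.08108239574903599 value 4.013672763593727
toggle dx,dy 0.026485574397072574 -0.0856540499039869
the job is handed in; nothing more can be done
None
```

I turned the sleeve from value 0 to 4 with the fingers either side of its bar, then pushed the toggle fully over to the back with the fingers shut. The job is handed in at about 14 s on the robot's clock.

- **Sleeve:** the last top view puts the bar at value 4.01, with its ball 81 mm from the axis (82 expected). That view was taken after the toggle push.
- **Toggle:** its ball is 26.5 mm behind the pivot (26 expected). At the end of the push the tool stalled and the force rose to about 14 N, so it is on its stop.
- **Loose parts:** in the last views the weight, adapter and wrench looked undisturbed; I did not measure their positions. The arm stood clear of the unit.

Two checks disagreed:
- **Finger height:** with the gripper part-open, the fingertips sat about 20 mm higher than the TCP reading implied. I stepped down watching the force until they straddled the bar; nothing pressed on the deck.
- **Earlier sleeve reading:** one automatic reading from the scene camera gave 3.85, because its ball outline was biased against the dark background. Re-reading the ball by eye in a close-up, and the top view, both gave value 4.

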